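Tare the dial balance for an empty petri dish

TASK

Tare the dial balance for the empty petri dish: while the balance is still arrested, take the one empty dish from the wire rack and set it down, without dropping it, in the middle of the pan; then push the arrest lever by its tab right over to its free stop. When the pointer has settled, turn the dial's bezel until its zero mark lies at the pointer, and leave the balance untouched like that, with the filled dishes and everything else where they are.

Things in the scene. Friction and masses are not known exactly. Their poses are not given: they have to be found in the camera images.
- balance: Low grey bench balance, fixed, 170 (x) by 260 mm (y), flat deck 45 mm above the bench. Origin: centre of its underside, z up; its own -x side is the front (facing the robot at yaw 0). In its own (x, y), mm: pan's centre (0, 60), dial's axis (0, -70), arrest lever's pivot pin (55, 60), 9 mm tall stop posts of the lever on the deck at (-50, 58) and, at the free end, (-35, -14).
- pan_center (a point): Centre of the top face of the pan, a flat rimless steel disc of 96 mm diameter, 3 mm thick, whose top stands 68 mm above the bench with the lever arresting it; released it sinks on its spring (at most 10.5 mm, 0.055 mm per gram; it is soft, so do not lean on it).
- dial_center (a point): Centre of the top of the dial, on the vertical axis of bezel and pointer, 59 mm above the bench. The bezel is a knurled aluminium ring of 60 mm outside diameter, 14 mm tall, standing from 45 to 59 mm above the bench; grip it across its diameter at any yaw. Its top is closed by a clear crystal, flush.
- bezel (a joint): Angle of the bezel, rad, growing clockwise seen from above; it carries the white dial plate with the zero mark, turns freely on past a full turn (range -7 to 13) with slight friction (0.04 N m) and stays where it is left. At 0 the zero mark points along the balance's own +x.
- pointer (a joint): Angle of the pointer, rad, growing clockwise seen from above, 0 along the balance's own +x: 0.035 rad per gram on the freed pan, about 0 while arrested. It settles within a second of the lever's release. The dial reads zero when bezel and pointer angles are equal (or differ by a whole turn).
- zero_mark (a point): The zero mark on the dial plate: a black wedge that points inwards, with a black bar on the bezel's rim beside it, much bolder than the thin strokes of the scale. This point lies on it, 22 mm from the dial's axis; it turns with the bezel.
- pointer_tip (a point): Point above the dial plate in line with the black pointer, 22 mm from the dial's axis (the pointer's own tip is at 20 mm). The pointer is a thin black bar with a small hub and short tail, under the crystal.
- arrest (a joint): Angle of the arrest lever, rad: 0 = arrested (pan held up), 0.5 = free, against its stop. It grows counter-clockwise seen from above: the tab moves from in front of the pan towards the dial side (the balance's own -y). The pan comes free at about 0.3. Friction 0.12 N m (about 1 N at the tab); it stays where it is left.
- arrest_tab (a point): Middle of the upright black tab at the outer end of the arrest lever, a flat steel plate that runs under the pan from a pivot pin behind it. The tab is 20 mm long (along the lever), 8 mm thick (across it, the way it is pushed) and spans 56 to 74 mm above the bench. At lever angle 0 it lies 130 mm from the pivot along the balance's own -x and 12 mm towards its -y.
- arrest_pivot (a point): Axis (vertical) of the lever's pivot pin, at the lever's height, 54 mm above the bench.
- empty_dish: The empty petri dish: open glass dish, 60 mm outside diameter, 15 mm high, wall 2.4 mm, floor 3 mm, 29 to 63 g; one of four dishes on the rack, the only one with nothing in it. Origin: centre of its underside, z up.
- rack: White wire rack, fixed, 205 mm (x) by 230 mm (y), its wires' tops 22 mm above the bench. Four dishes stand on it two by two, 100 mm apart along its own x and 110 mm along its own y. Origin: under its centre on the bench, z up.
- dish_a: A filled petri dish, a bystander: the same glass dish (60 mm outside diameter, 15 mm high) with a cream paper disc and purple leaf pieces in it. Origin: centre of its underside, z up.
- dish_b: A filled petri dish, a bystander: the same glass dish (60 mm outside diameter, 15 mm high) with a cream paper disc and purple leaf pieces in it. Origin: centre of its underside, z up.
- dish_c: A filled petri dish, a bystander: the same glass dish (60 mm outside diameter, 15 mm high) with a cream paper disc and purple leaf pieces in it. Origin: centre of its underside, z up.
- spray_bottle: Bystander: white spray bottle standing between rack and balance, 56 mm diameter, 186 mm tall with its blue head (which reaches 47 mm from the axis to its own -x). Origin: centre of its underside, z up.
- dropper_bottle: Bystander: amber dropper bottle, 32 mm diameter, 78 mm tall, standing in front of the balance. Origin: centre of its underside, z up.
- marker: Bystander: black marker pen, 130 mm long, 15 mm high, lying along its own x in the middle, near the robot. Origin: under its middle.
- knife: Bystander: kitchen knife, 220 mm long, 14 mm high, lying along its own x at the far side. Origin: under its middle, at the bolster.
- forceps: Bystander: steel forceps, 115 mm long, 8 mm high, lying along its own x in front of the rack. Origin: under its middle.
Mind the look-alikes: they are no part of the job. Leave any blue or red look-alike of the empty_dish alone.

How it is judged:
On the way, in this order (a step that is already met when the one before it is completed fails the run):
1. the empty dish stands in the middle of the pan, let go, with the balance still arrested (horizontal distance between empty_dish and pan_center below 0.015 m and z of empty_dish in the frame of pan_center between -0.003 and 0.003 m and angle between empty_dish's own z axis and vertical below 0.1 rad and contact force between empty_dish and the fingers below 0.05 N and value of joint arrest below 0.2 rad), for 0.2 s.
2. the arrest lever is right over at its free stop, the dish still on the pan (value of joint arrest above 0.44 rad and horizontal distance between empty_dish and pan_center below 0.015 m and z of empty_dish in the frame of pan_center between -0.003 and 0.003 m and angle between empty_dish's own z axis and vertical below 0.1 rad and contact force between empty_dish and the fingers below 0.05 N), for 0.2 s.
3. the bezel is turned until the zero mark lies at the settled pointer (all of step 2 and horizontal distance between pointer_tip and zero_mark below 0.0025 m and velocity of joint pointer between -0.3 and 0.3 rad/s), for 0.2 s.
At the end, for the whole second after the job is handed in: The empty dish stands upright and still on the pan, let go, within 15 mm of the pan's centre; the arrest lever is over at its free stop (angle above 0.44 of 0.5 rad); the zero mark lies within 2.5 mm of the pointer, measured 22 mm from the dial's axis, and the bezel is at rest (all of step 2 and horizontal distance between pointer_tip and zero_mark below 0.0025 m and linear speed of empty_dish below 0.02 m/s and velocity of joint bezel between -0.05 and 0.05 rad/s); the robot touches nothing.
It fails at once if the empty dish is dropped (falls freely more than about 12 mm) (linear speed of empty_dish above 0.5 m/s and contact force between empty_dish and anything else below 0.001 N).
It fails at once if a filled dish is moved by more than 20 mm or tipped (distance of any of dish_a, dish_b, dish_c from where it was at the start of the episode above 0.02 m or angle between any of dish_a, dish_b, dish_c's own z axis and vertical above 0.4 rad).
It fails at once if the spray bottle or the dropper bottle is moved by more than 20 mm or tipped (distance of any of spray_bottle, dropper_bottle from where it was at the start of the episode above 0.02 m or angle between any of spray_bottle, dropper_bottle's own z axis and vertical above 0.4 rad).
It fails at once if the marker, the knife or the forceps are moved by more than 20 mm (distance of any of marker, knife, forceps from where it was at the start of the episode above 0.02 m).
It also fails if it takes over 72 s, if anything falls off the work surface, if the arm or the gripper's body presses on something with over 40 N, if the wrist force passes 120 N, or if a joint passes its speed limit or range.

ROBOT

A 6-joint arm with a two-finger parallel gripper is mounted at the origin on the work surface. World frame = base frame: x ahead of the robot, y to its left, z up, the work surface at z = 0. Lengths are in m, angles in rad, forces in N, time in s.
With the tool pointing down it reaches from about 0.375 to 0.9 m from the base axis. Payload 3.1 kg.
Tool frame: the origin (TCP) lies between the finger pads; the fingertips stand 19 mm ahead of it and the grasp point (between the pads) is the TCP; z points along the fingers, y is the line along which they close (so a half turn about z gives the same grasp; the last joint's range is limited). The gripper opens to 87 mm and grips with 3 to 60 N. Pads are 19 mm wide; open, the fingers measure 117 mm over their backs; the gripper's body (75 mm by 190 mm) begins 51 mm behind the grasp point.
Start: joints at [0.948, 0.527, 1.433, -0, 1.181, -0.178], TCP at [0.269, 0.564, 0.242] pointing down, gripper open.
Joint ranges: [-3.08, 3.08], [-0.75, 2.2], [0.22, 2.44], [-1.43, 4.57], [0, 2.65], [-2.85, 2.85]. Speed limits (rad/s): [2.79, 2.79, 3.14, 3.14, 3.14, 3.14].

INTERFACE

Orientations are given as a unit quaternion [x, y, z, w].
In Python, from rig import robot, camera, camera_info, hand_in gives the robot as it stands.
- The arm moves only by the shell command python3 -m handwheel 'ROWS' [FORCE]. ROWS is a JSON object of lists of equal length, an entry for each row: "hand": the opening, from 0 (shut) to 1 (fully open); "translation": the shift along the world's x, y, z in mm, a list of three; "turn": the turn, a rotation vector about the world's x, y, z in rad, a list of three. In form: {"hand": [hand, ...], "translation": [[tx, ty, tz], ...], "turn": [[ax, ay, az], ...]}. A call has 1 to 12 rows; each row is the pose to reach, as a shift and turn from the pose commanded when the call began; what a row does not reach only later rows make up. A row lasts 1/12 s, in which the tool goes at most 41.7 mm and 7.16 degrees, less where a joint would pass 70% of its speed; a pose out of reach is approached as far as the arm can. A call with a gripper value outside its range is refused whole. The fingers move at their own pace and stop on an object; FORCE is the grip in N (left out, the last holds). Time passes only in rows, so rows that repeat a pose let the fingers close. It gives the time, the measured TCP pose, the force, the opening and the grip force at its end, in the units of the state.
- robot.get_obs(): the state, without advancing time (a new reading comes with each control period).
- camera(name): name is "side" or "top" or "wrist"; returns (picture, depth): 480x640x3 uint8, red, green, blue; 480x640 float32, m along the optical axis (not along the pixel's ray), 0 where there is no reading.
- camera_info(name): a dict with "vertical_fov" (degrees; the focal length in pixels is half the picture's height over the tangent of half this angle, whatever the lens; pixels are square), "cx", "cy" (the principal point, pixels), "world_from_camera" (4x4, takes a point from camera to world coordinates). Camera axes: x right, y down, z forward; pixel columns grow to the right and rows downward; lengths in m; the calibration is good to about 2 mm. A picture is of the moment at which its call begins: read the wrist's pose just before it. camera_info takes no time and is no camera call; for the wrist camera it gives the pose at the moment of the call.
- hand_in(): hands the job in; it is judged then, once.
The state is a dict: "time": time; "q": joint angles; "joint_velocities": joint speeds; "joint_torque": joint torques, N m; "position": TCP position; "tool_rot": TCP orientation; "ft_force": force on the tool from outside, world axes, zero at the start; "moment": the same for the moment, N m; "grip_width": finger opening in m; "grip_force": force on a finger pad.
Only numpy, scipy, OpenCV 4.12 (cv2) and the standard library are available. Lean on these libraries where they do the work, as an engineer would, in place of code of your own. Each camera call takes 0.05 s, during which the arm holds its last target. There are 200 camera calls.

## Working session

There is one attempt and no reset: what is moved stays moved. The work goes in short steps, Python scripts to look and compute and a shell command to move; the robot and the scene stay as the last step left them, time stands still between calls to the robot, and variables do not carry over. Pictures are saved under pics/ and viewed, at most 10 in all, crops included, and the job is handed in when it is done.

```bash
mkdir -p pics; cat > h.py <<'E'
import numpy as np, cv2
from rig import robot, camera, camera_info, hand_in
def K(n):
    i=camera_info(n); f=240/np.tan(np.radians(i["vertical_fov"])/2); return f,i["cx"],i["cy"],np.array(i["world_from_camera"])
def ray(n,u,v,z,k=None):
    f,cx,cy,T=k or K(n); d=T[:3,:3]@np.array([(u-cx)/f,(v-cy)/f,1]); o=T[:3,3]; return o+d*(z-o[2])/d[2]
def proj(n,p,k=None):
    f,cx,cy,T=k or K(n); c=T[:3,:3].T@(np.array(p)-T[:3,3]); return c[0]/c[2]*f+cx,c[1]/c[2]*f+cy
def save(name,img): cv2.imwrite("pics/"+name,img[:,:,::-1])
E
python3 - <<'E'
from h import *
for n in("top","side"):
    im,d=camera(n); save(n+"1.png",im); np.save(n+"d.npy",d); f,cx,cy,T=K(n); print(n,f,cx,cy,T.round(3).tolist(),(d>0).mean())
o=robot.get_obs(); print(o["time"],o["tool_rot"],o["grip_width"])
E
```

```text
top 452.77614027373477 316.57437659150014 237.94443973438865 [[-0.001, -0.989, 0.147, 0.452], [-1.0, 0.0, -0.007, -0.015], [0.007, -0.147, -0.989, 0.892], [0.0, 0.0, 0.0, 1.0]] 0.9959537760416667
side 520.5384687549537 324.5474821311492 232.86262454156736 [[0.866, -0.339, 0.367, 0.21], [-0.499, -0.616, 0.609, -0.652], [0.019, -0.711, -0.703, 0.808], [0.0, 0.0, 0.0, 1.0]] 0.9960904947916667
0.1 [ 2.20593444e-01  9.75365358e-01 -8.94336134e-04 -3.89273001e-04] 0.08713856808133684
```

View pics/top1.png

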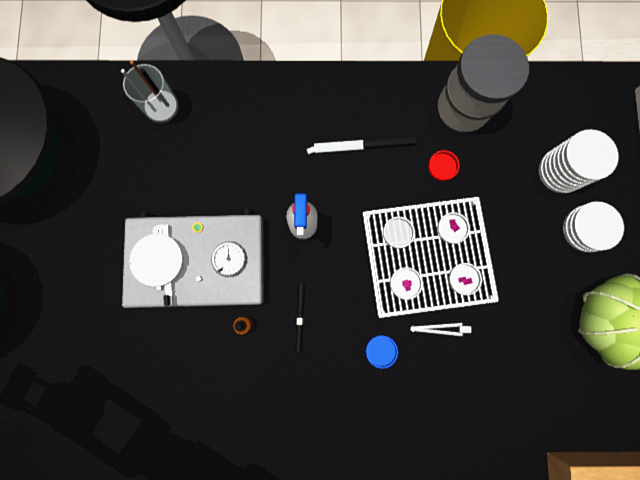

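View pics/side1.png

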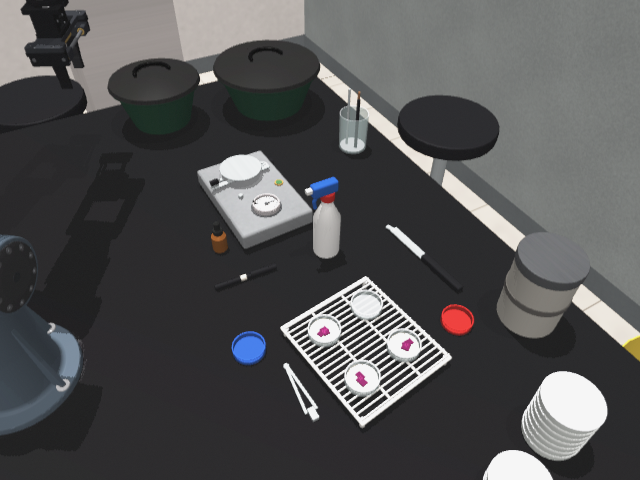

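Top picture: the empty-dish candidates are (398,233) clear with nothing in it, filled dishes at (453,227), (405,284) and (464,279), the blue look-alike at (382,352) and the red one at (444,165). I choose (398,233). The pan is at (156,260), the dial at (228,259), the tab at (168,299), the dropper at (241,325) and the spray bottle at (301,215). The side view agrees: the empty dish is at (367,305).

```bash
python3 - <<'E'
from h import *
a=cv2.imread("pics/top1.png"); g=cv2.cvtColor(a,cv2.COLOR_BGR2GRAY)
c1=cv2.resize(a[195:320,350:500],None,fx=4,fy=4,interpolation=cv2.INTER_CUBIC)[:, :600]
c2=cv2.resize(a[205:315,115:270],None,fx=5,fy=5,interpolation=cv2.INTER_CUBIC)
cv2.imwrite("pics/c1.png",c1[:500]); cv2.imwrite("pics/c2.png",c2)
for nm,(u,v),z in[("empty",(398,233),.03),("pan",(156,260),.068),("dial",(228.5,259),.059),("tab",(168,299),.074),("rack1",(453,227),.03),("d",(405,284),.03),("d",(464,279),.03),("spray",(301,200),.18),("drop",(241,325),.078)]:
    print(nm,ray("top",u,v,z).round(4))
# balance deck corners
m=((g>110)).astype(np.uint8); m[:, :115]=0; m[:,270:]=0; m[:205]=0; m[312:]=0
m=cv2.morphologyEx(m,cv2.MORPH_CLOSE,np.ones((9,9)))
cs=max(cv2.findContours(m,0,2)[0],key=cv2.contourArea); r=cv2.minAreaRect(cs); print(r)
b=cv2.boxPoints(r); print([ray("top",*p,.045).round(4).tolist() for p in b])
m=(g>215).astype(np.uint8);m[:, :115]=0; m[:,190:]=0
m=cv2.morphologyEx(m,cv2.MORPH_OPEN,cv2.getStructuringElement(2,(17,17)))
cs=max(cv2.findContours(m,0,2)[0],key=cv2.contourArea); e=cv2.fitEllipse(cs); print("pan",e,ray("top",*e[0],.068))
E
```

```text
empty [ 0.5892 -0.1788  0.03  ]
pan [0.5334 0.2712 0.068 ]
dial [0.536  0.1411 0.059 ]
tab [0.4628 0.2442 0.074 ]
rack1 [ 0.6009 -0.2857  0.03  ]
d [ 0.4912 -0.1893  0.03  ]
d [ 0.5005 -0.3021  0.03  ]
spray [0.619  0.0045 0.18  ]
drop [0.4172 0.1123 0.078 ]
((190.9915771484375, 260.6627197265625), (89.34708404541016, 140.1562042236328), 88.56790161132812)
[[0.6161, 0.3517, 0.045], [0.623, 0.0863, 0.045], [0.4547, 0.0793, 0.045], [0.4486, 0.3372, 0.045]]
pan ((155.16407775878906, 259.2635192871094), (50.289756774902344, 53.891258239746094), 31.715604782104492) [0.53470149 0.27277735 0.068     ]
```

View pics/c1.png

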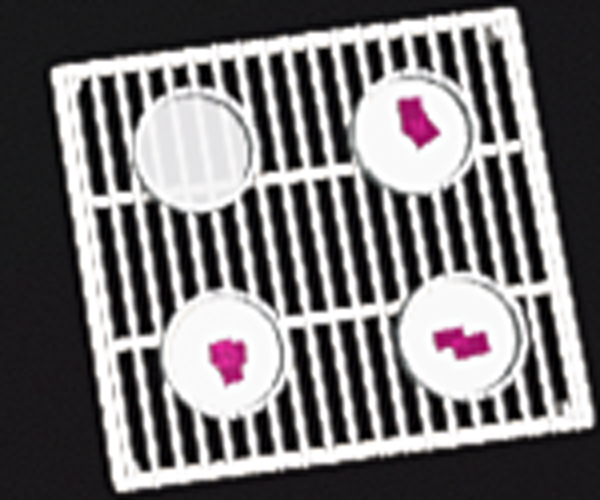

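View pics/c2.png

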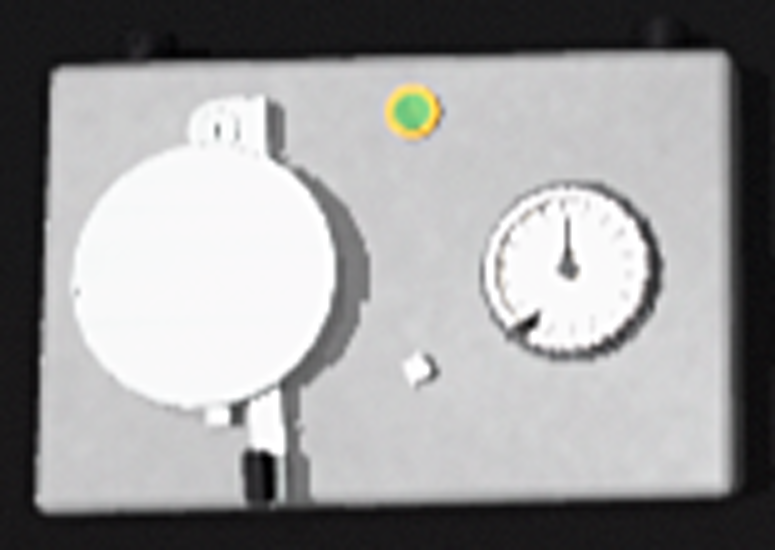

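Crops: the chosen dish, crop (195,150), is clear with wires showing through. In the balance crop, the pointer points up (+x), and the zero wedge is at lower left, about 218° clockwise. The tab is at crop (260,475) and the free-stop post at (418,370). I'm moving above the empty dish.

```bash
python3 -m handwheel '{"hand":[1,1,1,1,1,1,1,1,1,1,1,1],"translation":[[320,-743,0],[320,-743,0],[320,-743,0],[320,-743,0],[320,-743,0],[320,-743,0],[320,-743,0],[320,-743,0],[320,-743,0],[320,-743,0],[320,-743,0],[320,-743,0]],"turn":[[0,0,0],[0,0,0],[0,0,0],[0,0,0],[0,0,0],[0,0,0],[0,0,0],[0,0,0],[0,0,0],[0,0,0],[0,0,0],[0,0,0]]}' 15
```

```text
time: 1.1
position: [0.4668, 0.103, 0.2414]
tool_rot: [0.221, 0.975, 0.0, -0.0]
ft_force: [0.7, 0.2, -0.9]
grip_width: 0.0871
grip_force: 0.0
```

```bash
python3 -m handwheel '{"hand":[1,1,1,1,1,1,1,1,1,1],"translation":[[122,-282,0],[122,-282,0],[122,-282,0],[122,-282,0],[122,-282,0],[122,-282,0],[122,-282,0],[122,-282,-80],[122,-282,-80],[122,-282,-80]],"turn":[[0,0,0],[0,0,0],[0,0,0],[0,0,0],[0,0,0],[0,0,0],[0,0,0],[0,0,0],[0,0,0],[0,0,0]]}'
python3 - <<'E'
from h import *
o=robot.get_obs(); k=K("wrist"); im,d=camera("wrist"); save("w1.png",im)
print(o["position"],[proj("wrist",p,k) for p in ([.589,-.179,.037],o["position"])])
E
```

```text
time: 1.93
position: [0.584, -0.1768, 0.1527]
tool_rot: [0.222, 0.975, 0.002, -0.008]
ft_force: [-1.2, 0.9, -1.0]
grip_width: 0.087
grip_force: 0.0
[ 0.5840192  -0.17684437  0.152718  ] [(np.float64(319.5419303046429), np.float64(247.61933988589692)), (np.float64(319.56972574988697), np.float64(320.5070918500042))]
```

View pics/w1.png

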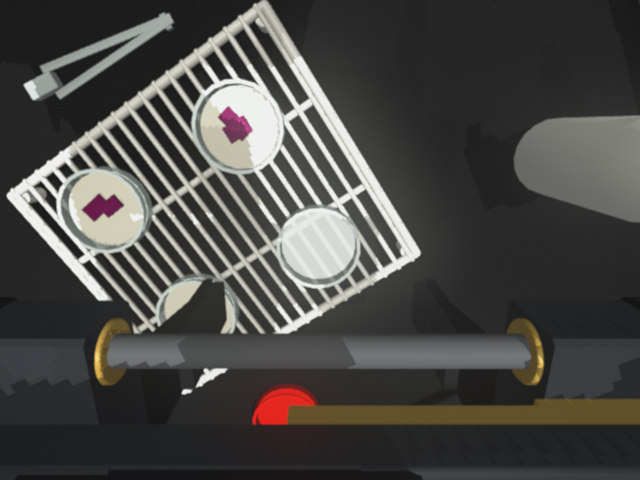

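The dish rim's centre is at (319,245), against (319.5,247.6) predicted, so it is within 2 mm. I'll settle first, then descend.

```bash
python3 -m handwheel '{"hand":[1,1,1,1],"translation":[[0,0,-60],[0,0,-60],[0,0,-60],[0,0,-60]],"turn":[[0,0,0],[0,0,0],[0,0,0],[0,0,0]]}'
python3 - <<'E'
from h import *
o=robot.get_obs(); k=K("wrist"); im,d=camera("wrist")
g=cv2.cvtColor(im,cv2.COLOR_RGB2GRAY)
print(o["position"],proj("wrist",[.589,-.179,.037],k)); save("w2.png",im[:340])
E
```

```text
time: 2.32
position: [0.589, -0.1763, 0.1032]
tool_rot: [0.22, 0.975, -0.0, 0.0]
ft_force: [-0.9, 1.6, 0.8]
grip_width: 0.087
grip_force: 0.0
[ 0.58904986 -0.17634088  0.10316807] (np.float64(315.16770764507737), np.float64(264.81115246768576))
```

View pics/w2.png

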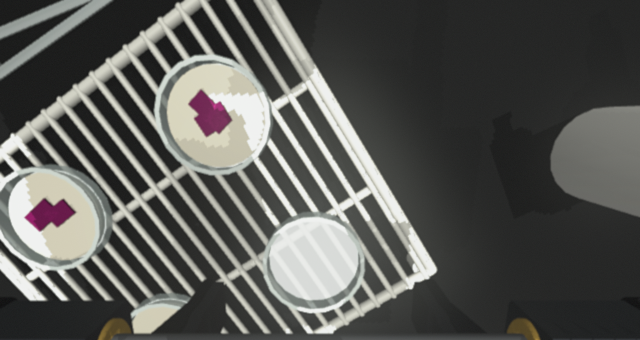

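The rim centre is at about (314,260), 5 px above the prediction. I'll correct by about 3 mm, then descend and close.

```bash
python3 -m handwheel '{"hand":[1,1,1,1,1,0.6,0.5,0.5,0.5,0.5,0.5,0.5],"translation":[[-2.5,-1.5,-30],[-2.5,-1.5,-50],[-2.5,-1.5,-59],[-2.5,-1.5,-59],[-2.5,-1.5,-59],[-2.5,-1.5,-59],[-2.5,-1.5,-59],[-2.5,-1.5,-59],[-2.5,-1.5,-59],[-2.5,-1.5,-59],[-2.5,-1.5,-59],[-2.5,-1.5,-59]],"turn":[[0,0,0],[0,0,0],[0,0,0],[0,0,0],[0,0,0],[0,0,0],[0,0,0],[0,0,0],[0,0,0],[0,0,0],[0,0,0],[0,0,0]]}' 12
```

```text
time: 3.37
position: [0.5864, -0.1787, 0.043]
tool_rot: [0.221, 0.975, -0.0, 0.0]
ft_force: [-0.6, 0.6, 1.9]
grip_width: 0.059
grip_force: 11.9
```

```bash
python3 -m handwheel '{"hand":[0.5,0.5,0.5,0.5,0.5,0.5,0.5,0.5,0.5,0.5],"translation":[[0,0,6],[0,0,20],[0,0,45],[0,0,75],[0,0,105],[0,0,135],[0,0,165],[0,0,195],[0,0,212],[0,0,217]],"turn":[[0,0,0],[0,0,0],[0,0,0],[0,0,0],[0,0,0],[0,0,0],[0,0,0],[0,0,0],[0,0,0],[0,0,0]]}' 15
python3 -m handwheel '{"hand":[0.5,0.5,0.5,0.5,0.5,0.5,0.5,0.5,0.5,0.5,0.5,0.5],"translation":[[-1,10,0],[-4,30,0],[-8,65,0],[-13,105,0],[-18,145,0],[-23,185,0],[-28,225,0],[-33,265,0],[-38,305,0],[-43,345,0],[-47,380,0],[-50,405,0]],"turn":[[0,0,0],[0,0,0],[0,0,0],[0,0,0],[0,0,0],[0,0,0],[0,0,0],[0,0,0],[0,0,0],[0,0,0],[0,0,0],[0,0,0]]}'
```

```text
time: 4.2
position: [0.5877, -0.1793, 0.2637]
tool_rot: [0.22, 0.975, -0.001, 0.004]
ft_force: [0.8, -0.8, 0.4]
grip_width: 0.0594
grip_force: 14.9
time: 5.2
position: [0.5331, 0.2299, 0.2571]
tool_rot: [0.219, 0.976, -0.001, -0.003]
ft_force: [0.5, -0.1, 0.2]
grip_width: 0.0593
grip_force: 14.9
```

```bash
python3 -m handwheel '{"hand":[0.5,0.5,0.5,0.5,0.5],"translation":[[0,0,-30],[0,0,-60],[0,0,-90],[0,0,-100],[0,0,-100]],"turn":[[0,0,0],[0,0,0],[0,0,0],[0,0,0],[0,0,0]]}'
python3 - <<'E'
from h import *
o=robot.get_obs(); k=K("wrist"); im,d=camera("wrist"); save("w3.png",im)
print(o["position"],proj("wrist",[.533,.271,.068],k),proj("wrist",[.536,.141,.059],k))
np.save("w3d.npy",d); np.save("w3T.npy",k[3])
E
```

```text
time: 5.62
position: [0.5323, 0.2261, 0.1551]
tool_rot: [0.22, 0.975, -0.002, -0.005]
ft_force: [-0.2, -0.3, 0.5]
grip_width: 0.059
grip_force: 14.9
[0.532258   0.22608679 0.15508968] (np.float64(386.26692823656805), np.float64(223.98082340036166)) (np.float64(210.70847742636727), np.float64(302.79152276373395))
```

View pics/w3.png

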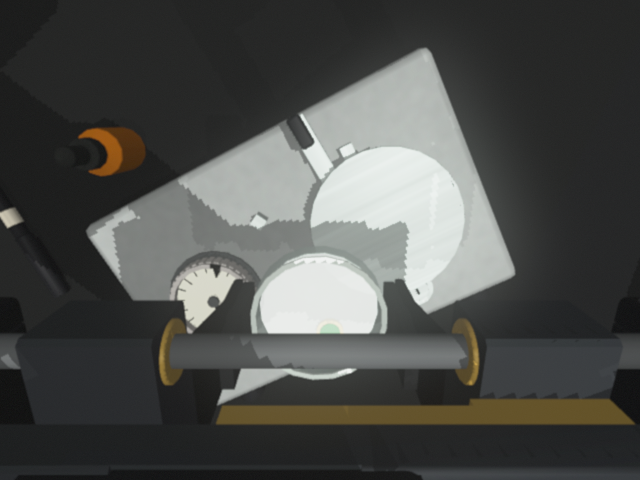

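The pan centre is seen at about (388,222), against (386,224) predicted, which agrees to about 1 mm. The dish is held level. Going over the pan and lowering.

```bash
python3 -m handwheel '{"hand":[0.5,0.5,0.5,0.5,0.5,0.5,0.5,0.5,0.5,0.5],"translation":[[0,12,0],[0,30,0],[0,42,0],[0,45,-10],[0,45,-25],[0,45,-40],[0,45,-52],[0,45,-58],[0,45,-60],[0,45,-60]],"turn":[[0,0,0],[0,0,0],[0,0,0],[0,0,0],[0,0,0],[0,0,0],[0,0,0],[0,0,0],[0,0,0],[0,0,0]]}'
```

```text
time: 6.5
position: [0.5361, 0.2713, 0.0991]
tool_rot: [0.221, 0.975, -0.0, -0.0]
ft_force: [0.4, -0.9, -0.4]
grip_width: 0.0596
grip_force: 14.9
```

```bash
python3 -m handwheel '{"hand":[0.5,0.5,0.5,0.5,0.5],"translation":[[-3,0,-3],[-3,0,-6],[-3,0,-8],[-3,0,-9],[-3,0,-9]],"turn":[[0,0,0],[0,0,0],[0,0,0],[0,0,0],[0,0,0]]}'
```

```text
time: 6.92
position: [0.5332, 0.2714, 0.0905]
tool_rot: [0.221, 0.975, -0.0, -0.0]
ft_force: [-0.7, -0.2, -0.4]
grip_width: 0.059
grip_force: 14.9
```

```bash
python3 -m handwheel '{"hand":[0.5,0.5,0.5],"translation":[[0,0,-1],[0,0,-1.5],[0,0,-1.5]],"turn":[[0,0,0],[0,0,0],[0,0,0]]}'
```

```text
time: 7.17
position: [0.5332, 0.2714, 0.089]
tool_rot: [0.221, 0.975, -0.0, -0.0]
ft_force: [0.3, 0.3, -0.9]
grip_width: 0.0589
grip_force: 14.9
```

```bash
python3 -m handwheel '{"hand":[0.7,0.75,0.85,1,1,1,1,1,1,1],"translation":[[0,0,0],[0,0,0],[0,0,0],[0,0,0],[0,0,0],[0,0,0],[0,0,25],[0,0,60],[0,0,80],[0,0,80]],"turn":[[0,0,0],[0,0,0],[0,0,0],[0,0,0],[0,0,0],[0,0,0],[0,0,0],[0,0,0],[0,0,0],[0,0,0]]}'
python3 - <<'E'
from h import *
im,d=camera("top"); save("top2.png",im[200:320,110:275])
im,d=camera("side")
print(ray("top",168,299,.074), [proj("top",p) for p in([.533,.271,.068],[.463,.244,.074])])
E
python3 -c "
import cv2;a=cv2.imread('pics/top2.png');cv2.imwrite('pics/top2b.png',cv2.resize(a,None,fx=4,fy=4))"
```

```text
time: 8.0
position: [0.5363, 0.2725, 0.1739]
tool_rot: [0.22, 0.975, 0.002, 0.004]
ft_force: [0.2, -0.4, 0.0]
grip_width: 0.087
grip_force: 0.0
[0.46284029 0.24417763 0.074     ] [(np.float64(156.09465030026152), np.float64(260.19360178968157)), (np.float64(168.1039037718438), np.float64(298.90965794403326))]
```

```bash
python3 -m handwheel '{"hand":[0.6,0.2,0,0,0,0],"translation":[[-20,15,0],[-50,20,0],[-60,10,0],[-65,3,0],[-65,3,0],[-65,3,0]],"turn":[[0,0,0],[0,0,0],[0,0,0],[0,0,0],[0,0,0],[0,0,0]]}' 10
python3 - <<'E'
from h import *
o=robot.get_obs(); k=K("wrist"); im,d=camera("wrist"); it,_=camera("top")
print(o["position"],[np.round(proj("wrist",p,k)) for p in([.533,.271,.068],[.461,.246,.074],[.458,.257,.074])])
c=np.vstack([im[:, :],]); t=cv2.resize(it[210:310,115:275],(640,400)); 
j=np.hstack([cv2.resize(im,(400,300)),cv2.resize(it[210:310,115:275],(400,300))*1]); save("j4.png",j); save("w4.png",im)
# dark tab via saved w3 depth image
E
```

```text
time: 8.6
position: [0.4687, 0.2741, 0.1684]
tool_rot: [0.221, 0.975, -0.0, -0.0]
ft_force: [0.6, 0.0, 1.1]
grip_width: 0.0549
grip_force: 0.0
[0.46867681 0.27405256 0.16843793] [array([354., 324.]), array([276., 255.]), array([289., 244.])]
```

View pics/j4.png

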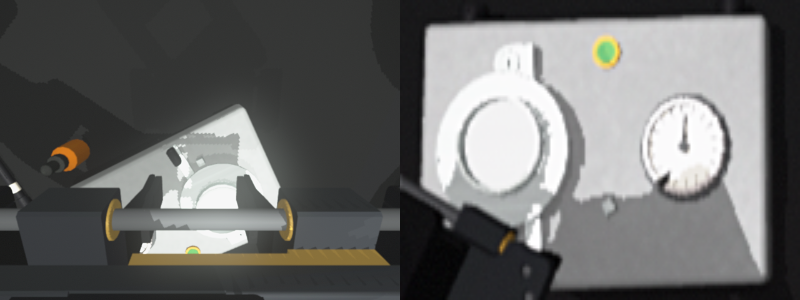

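The right half of j4 shows the dish centred on the pan, dish (503,142) against pan (503,145). The tab in the wrist picture is at (278,250), which gives about (0.460, 0.248). Now closing the fingers and going down on the +y side of the tab.

```bash
python3 -m handwheel '{"hand":[0,0,0,0,0,0,0,0,0,0,0,0],"translation":[[-5,3,0],[-11,6,0],[-11,6,0],[-11,6,0],[-11,6,0],[-11,6,0],[-11,6,-20],[-11,6,-40],[-11,6,-60],[-11,6,-70],[-11,6,-75],[-11,6,-75]],"turn":[[0,0,0],[0,0,0],[0,0,0],[0,0,0],[0,0,0],[0,0,0],[0,0,0],[0,0,0],[0,0,0],[0,0,0],[0,0,0],[0,0,0]]}'
python3 - <<'E'
from h import *
o=robot.get_obs(); k=K("wrist"); im,d=camera("wrist"); print(o["position"],o["grip_width"])
j=np.hstack([cv2.resize(im[100:400,120:520],(400,300)),cv2.resize(camera("side")[0][130:250,170:330],(400,300))]); save("j5.png",j)
E
```

```text
time: 9.7
position: [0.4568, 0.2802, 0.0932]
tool_rot: [0.221, 0.975, -0.001, -0.001]
ft_force: [-0.4, -0.6, -0.4]
grip_width: -0.0
grip_force: 0.0
[0.45679816 0.28023708 0.09316967] -4.893834235236141e-05
```

View pics/j5.png

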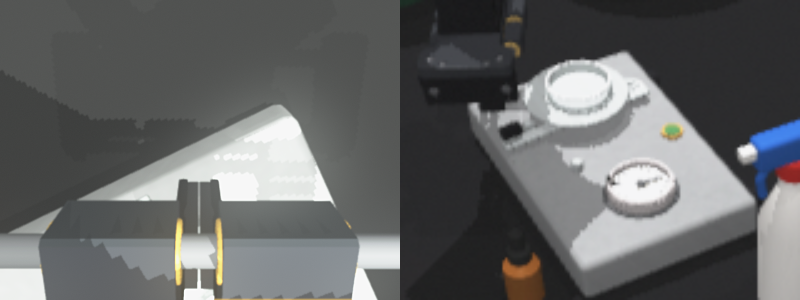

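The side half shows the fingertips just beyond the black tab at (512,130), with the dish on the pan. Going down and pushing.

```bash
python3 -m handwheel '{"hand":[0,0,0,0,0,0,0,0,0,0,0,0],"translation":[[0,0,-8],[0,0,-14],[0,0,-14],[0,-6,-14],[0,-12,-14],[1,-18,-14],[3,-23,-14],[4,-28,-14],[6,-33,-14],[7,-37,-14],[9,-41,-14],[10,-45,-14]],"turn":[[0,0,0],[0,0,0],[0,0,0],[0,0,0],[0,0,0],[0,0,0],[0,0,0],[0,0,0],[0,0,0],[0,0,0],[0,0,0],[0,0,0]]}'
python3 -m handwheel '{"hand":[0,0,0,0,0],"translation":[[2,-4,0],[4,-8,0],[6,-12,0],[8,-15,0],[8,-15,0]],"turn":[[0,0,0],[0,0,0],[0,0,0],[0,0,0],[0,0,0]]}'
```

```text
time: 10.8
position: [0.4676, 0.2351, 0.0801]
tool_rot: [0.221, 0.975, 0.0, 0.0]
ft_force: [-0.6, 1.0, 0.0]
grip_width: 0.0005
grip_force: 0.5
time: 11.22
position: [0.4758, 0.2198, 0.0801]
tool_rot: [0.221, 0.975, -0.0, 0.0]
ft_force: [-0.5, 0.2, -0.1]
grip_width: 0.0004
grip_force: 0.0
```

```bash
python3 -m handwheel '{"hand":[0,0,0],"translation":[[1,-2,0],[1.5,-3,0],[1.5,-3,0]],"turn":[[0,0,0],[0,0,0],[0,0,0]]}'
```

```text
time: 11.47
position: [0.477, 0.2174, 0.0801]
tool_rot: [0.221, 0.975, 0.0, 0.0]
ft_force: [0.5, -0.4, -0.6]
grip_width: 0.0006
grip_force: 0.2
```

```bash
python3 -m handwheel '{"hand":[0,0,0],"translation":[[1,-1,0],[1,-2,0],[1,-2,0]],"turn":[[0,0,0],[0,0,0],[0,0,0]]}'
```

```text
time: 11.72
position: [0.4778, 0.2155, 0.0801]
tool_rot: [0.221, 0.975, 0.0, 0.0]
ft_force: [-0.3, 1.6, 0.7]
grip_width: 0.0003
grip_force: 0.4
```

```bash
python3 -m handwheel '{"hand":[0,0,0],"translation":[[1,-1,0],[1,-2,0],[1,-2,0]],"turn":[[0,0,0],[0,0,0],[0,0,0]]}'; python3 -m handwheel '{"hand":[0,0,0],"translation":[[1,-1,0],[1,-2,0],[1,-2,0]],"turn":[[0,0,0],[0,0,0],[0,0,0]]}'
```

```text
time: 11.97
position: [0.4784, 0.2145, 0.0801]
tool_rot: [0.221, 0.975, 0.001, -0.0]
ft_force: [-1.1, 6.7, -0.1]
grip_width: 0.0006
grip_force: 2.9
time: 12.22
position: [0.4787, 0.2139, 0.0801]
tool_rot: [0.222, 0.975, 0.002, -0.001]
ft_force: [-2.6, 12.3, 0.7]
grip_width: 0.0007
grip_force: 5.9
```

```bash
python3 -m handwheel '{"hand":[0,0,0,0,0.3,0.6,1,1,1,1,1,1],"translation":[[-4,8,0],[-7,16,0],[-7,16,15],[-7,16,45],[-7,16,75],[10,0,80],[30,-30,80],[50,-60,80],[57,-73,80],[57,-73,80],[57,-73,80],[57,-73,80]],"turn":[[0,0,0],[0,0,0],[0,0,0],[0,0,0],[0,0,0],[0,0,0],[0,0,0],[0,0,0],[0,0,0],[0,0,0],[0,0,0],[0,0,0]]}'
cat > dial.py <<'E'
from h import *
import sys
o=robot.get_obs(); k=K("wrist"); im,d=camera("wrist"); save(sys.argv[1],im)
z=.059; C=[.536,.141]
# rectify dial plane, 0.15 mm/px, world aligned: up=+x, left=+y
s=.00015; N=500
def rect(C):
    uv=np.float32([proj("wrist",[C[0]+(250-r)*s,C[1]+(250-c)*s,z],k) for r,c in((0,0),(0,N),(N,0),(N,N))])
    H=cv2.getPerspectiveTransform(uv,np.float32([(0,0),(N,0),(0,N),(N,N)])); return cv2.warpPerspective(im,H,(N,N),flags=cv2.INTER_CUBIC)
R=rect(C); save("r_"+sys.argv[1],R)
g=cv2.cvtColor(R,cv2.COLOR_RGB2GRAY)
print(o["position"],o["time"],proj("wrist",[*C,z],k),np.percentile(g,[5,25,50,75,95]))
E
python3 dial.py d1.png
python3 - <<'E'
import cv2,numpy as np
a=cv2.imread("pics/d1.png"); b=cv2.imread("pics/r_d1.png")
cv2.imwrite("pics/v10.png",np.hstack([cv2.resize(a,(400,300))[:300],cv2.resize(b,(300,300))]))
E
```

```text
time: 13.22
position: [0.5352, 0.1391, 0.1596]
tool_rot: [0.22, 0.975, -0.0, -0.001]
ft_force: [0.7, 0.5, -0.5]
grip_width: 0.0458
grip_force: 0.0
[0.53515261 0.13913372 0.15958634] 13.2167 (np.float64(322.51486482678564), np.float64(244.71564914123624)) [112. 128. 172. 196. 226.]
```

View pics/v10.png

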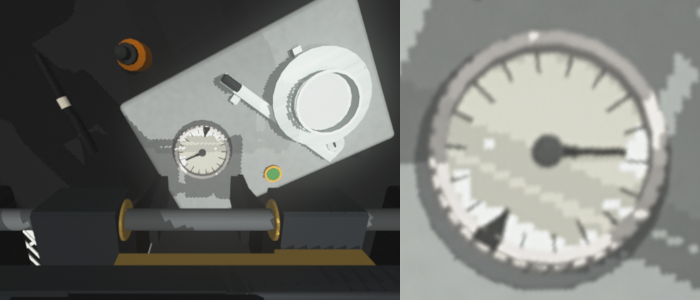

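The last picture shows the dish still on the pan and the lever at its post. In the rectified dial (right half), the pointer points to (625,152) from the hub at (547,150), about 91° clockwise. The zero wedge is at (493,230), about 214°. The bezel must therefore turn about 122° counter-clockwise, so I'll refine that numerically.

```bash
cat > ang.py <<'E'
import cv2,numpy as np,sys
g=cv2.GaussianBlur(cv2.imread("pics/r_"+sys.argv[1],0),(5,5),0).astype(float)
cx,cy=map(float,sys.argv[2:4]) if len(sys.argv)>3 else (245,250)
# hub centre refine: dark blob near centre
for _ in range(5):
    Y,X=np.mgrid[:500,:500]; m=(np.hypot(X-cx,Y-cy)<30)&(g<100)
    if m.sum()<50 or len(sys.argv)>3: break
    n=cv2.morphologyEx(m.astype(np.uint8),cv2.MORPH_OPEN,cv2.getStructuringElement(2,(25,25))).astype(bool)
    if n.any(): cx,cy=X[n].mean(),Y[n].mean()
print("hub",cx,cy)
th=np.radians(np.arange(0,360,.5)); 
def prof(r0,r1):
    r=np.arange(r0,r1,1.)[:,None]; x=(cx+r*np.sin(th)).astype(np.float32); y=(cy-r*np.cos(th)).astype(np.float32)
    return cv2.remap(g.astype(np.float32),x,y,1).mean(0)
for nm,a,b in(("pointer",50,105),("tail/hub",35,50),("wedge",120,150)):   # px of .15mm
    p=prof(a,b); b0=np.median(p); w=np.clip(b0-p-.5*(b0-p.min()),0,None)
    i=p.argmin(); t=(np.arange(720)-i+360)%720-360; s=abs(t)<40
    print(nm,"min",round(p.min()),"med",round(b0),"angle",(i+(w*t)[s].sum()/w[s].sum())/2)
E
python3 ang.py d1.png
python3 - <<'E'
from h import *
print(robot.get_obs()["q"].round(2), ray("top",300,232,.17).round(3), ray("top",302,236,.02).round(3))
E
```

```text
hub 245.15416098226467 252.98294679399726
pointer min 84 med 203 angle 90.00591591769759
tail/hub min 70 med 193 angle 89.78036780662761
wedge min 79 med 210 angle 213.99444509590361
[ 0.05  0.54  1.69  0.    0.91 -1.07] [0.568 0.006 0.17 ] [0.585 0.007 0.02 ]
```

```bash
python3 -m handwheel '{"hand":[0.86,0.86,0.86,0.86,0.86,0.86,0.86,0.86,0.86,0.86,0.86,0.86],"translation":[[0,2.5,0],[0,2.5,0],[0,2.5,0],[0,2.5,0],[0,2.5,0],[0,2.5,0],[0,2.5,0],[0,2.5,0],[0,2.5,0],[0,2.5,0],[0,2.5,0],[0,2.5,0]],"turn":[[0,0,-0.12],[0,0,-0.24],[0,0,-0.36],[0,0,-0.48],[0,0,-0.6],[0,0,-0.72],[0,0,-0.84],[0,0,-0.96],[0,0,-1.08],[0,0,-1.1],[0,0,-1.1],[0,0,-1.1]]}'
python3 dial.py d2.png; python3 ang.py d2.png
```

```text
time: 14.27
position: [0.5361, 0.1417, 0.16]
tool_rot: [0.697, 0.718, -0.0, -0.0]
ft_force: [-0.2, -0.2, 0.3]
grip_width: 0.0748
grip_force: 0.0
[0.53605169 0.14169566 0.15998209] 14.2667 (np.float64(318.2001296157265), np.float64(245.040668135555)) [114. 125. 167. 224. 234.]
hub 245 250
pointer min 101 med 234 angle 86.34503085129778
tail/hub min 78 med 234 angle 82.57369497331811
wedge min 80 med 229 angle 218.5881084648723
```

```bash
sed -i 's/g<100/g<150/; s/(25,25)/(21,21)/' ang.py; python3 ang.py d1.png; python3 ang.py d2.png
```

```text
hub 246.6059339740911 252.35896364396154
pointer min 85 med 203 angle 90.45733832683365
tail/hub min 71 med 194 angle 90.75700109520679
wedge min 81 med 209 angle 214.36826045016588
hub 241.92568897637796 244.67470472440945
pointer min 97 med 234 angle 90.36056167941679
tail/hub min 75 med 234 angle 90.20522581094083
wedge min 84 med 228 angle 216.18947749852234
```

```bash
python3 -m handwheel '{"hand":[0.86,0.86,0.86,0.86,0.86,0.5,0.5,0.5,0.5,0.5,0.5],"translation":[[0,0,-30],[0,0,-60],[0,0,-82],[0,0,-92],[0,0,-92],[0,0,-92],[0,0,-92],[0,0,-92],[0,0,-92],[0,0,-92],[0,0,-92]],"turn":[[0,0,0],[0,0,0],[0,0,0],[0,0,0],[0,0,0],[0,0,0],[0,0,0],[0,0,0],[0,0,0],[0,0,0],[0,0,0]]}' 12
```

```text
time: 15.23
position: [0.5368, 0.141, 0.0692]
tool_rot: [0.698, 0.716, 0.0, 0.0]
ft_force: [-2.2, 0.1, 6.0]
grip_width: 0.0598
grip_force: 12.0
```

```bash
python3 -m handwheel '{"hand":[0.5,0.5,0.5,0.5,0.5,0.5,0.5,0.5,0.5,0.5,0.5,0.5],"translation":[[0,0,1],[0,0,1],[0,0,1],[0,0,1],[0,0,1],[0,0,1],[0,0,1],[0,0,1],[0,0,1],[0,0,1],[0,0,1],[0,0,1]],"turn":[[0,0,0.1],[0,0,0.2],[0,0,0.3],[0,0,0.4],[0,0,0.5],[0,0,0.6],[0,0,0.7],[0,0,0.8],[0,0,0.9],[0,0,1.0],[0,0,1.1],[0,0,1.1]]}'
python3 -m handwheel '{"hand":[0.5,0.5,0.5,0.5,0.5,0.5,0.5,0.5,0.5,0.5,0.5,0.5],"translation":[[0,0,0],[0,0,0],[0,0,0],[0,0,0],[0,0,0],[0,0,0],[0,0,0],[0,0,0],[0,0,0],[0,0,0],[0,0,0],[0,0,0]],"turn":[[0,0,0.1],[0,0,0.2],[0,0,0.3],[0,0,0.4],[0,0,0.5],[0,0,0.6],[0,0,0.7],[0,0,0.8],[0,0,0.9],[0,0,1.0],[0,0,1.07],[0,0,1.07]]}'
```

```text
time: 16.23
position: [0.5374, 0.1414, 0.0693]
tool_rot: [0.22, 0.976, 0.001, 0.001]
ft_force: [0.9, 2.7, -1.6]
grip_width: 0.0595
grip_force: 12.0
time: 17.23
position: [0.5373, 0.1422, 0.0693]
tool_rot: [-0.307, 0.952, 0.001, 0.001]
ft_force: [1.0, 5.6, -0.5]
grip_width: 0.0596
grip_force: 12.0
```

```bash
python3 -m handwheel '{"hand":[0.72,0.8,0.86,0.86,0.86,0.86,0.86,0.86,0.86,0.86],"translation":[[0,0,0],[0,0,0],[0,0,0],[0,0,0],[0,0,20],[0,0,50],[0,0,80],[0,0,92],[0,0,92],[0,0,92]],"turn":[[0,0,0],[0,0,0],[0,0,0],[0,0,0],[0,0,0],[0,0,0],[0,0,0],[0,0,0],[0,0,0],[0,0,0]]}'
python3 dial.py d3.png; python3 ang.py d3.png
```

```text
time: 18.07
position: [0.5369, 0.1408, 0.1616]
tool_rot: [-0.307, 0.952, -0.0, 0.001]
ft_force: [-0.1, -0.0, -0.6]
grip_width: 0.0748
grip_force: 0.0
[0.53686547 0.14075416 0.16156492] 18.0667 (np.float64(320.809341752209), np.float64(243.6046684558223)) [125. 177. 230. 237. 247.]
hub 250.33702127659575 246.5344680851064
pointer min 121 med 237 angle 94.0482909961069
tail/hub min 105 med 236 angle 96.93550184422821
wedge min 97 med 242 angle 93.15192441201876
```

```bash
python3 -m handwheel '{"hand":[0.86,0.86,0.86,0.86,0.86,0.86,0.86,0.86,0.86,0.86],"translation":[[0,0,0],[0,0,0],[0,0,0],[0,0,0],[0,0,0],[0,0,0],[0,0,0],[0,0,0],[0,0,0],[0,0,0]],"turn":[[0,0,-0.12],[0,0,-0.24],[0,0,-0.36],[0,0,-0.48],[0,0,-0.6],[0,0,-0.72],[0,0,-0.84],[0,0,-0.96],[0,0,-1.07],[0,0,-1.07]]}'
python3 dial.py d4.png; python3 ang.py d4.png
python3 - <<'E'
from h import *
k=K("wrist"); o=robot.get_obs()
im=cv2.imread("pics/d4.png",0)
# tab expected at free stop (0.481,0.197) vs at 0.44
print([np.round(proj("wrist",p,k)) for p in([.481,.197,.074],[.533,.271,.08])])
u,v=proj("wrist",[.481,.197,.074],k); u,v=int(u),int(v)
w=(im[v-30:v+30,u-30:u+30]<60).astype(np.uint8); n,l,s,c=cv2.connectedComponentsWithStats(w)
print([(s[i,4],(c[i]+[u-30,v-30]).round(1),ray("wrist",*(c[i]+[u-30,v-30]),.07,k).round(4)) for i in range(1,n) if s[i,4]>30])
E
```

```text
time: 18.95
position: [0.5354, 0.1408, 0.159]
tool_rot: [0.222, 0.975, -0.001, -0.002]
ft_force: [0.1, -0.3, -0.0]
grip_width: 0.0749
grip_force: 0.0
[0.53538067 0.1407779  0.15903055] 18.95 (np.float64(320.31484150423734), np.float64(245.8726924377374)) [113. 130. 175. 207. 239.]
hub 246.37223168654174 252.1993185689949
pointer min 95 med 212 angle 90.66494989969644
tail/hub min 74 med 213 angle 90.97362959664726
wedge min 70 med 213 angle 91.34851926072491
[array([368., 132.]), array([525., 160.])]
[]
```

The pointer reads 90.7° and the zero mark 91.3°, which is 0.25 mm apart at 22 mm. In the last picture the tab was at (368,128), against (368,132) expected at the free stop. Handing in.

```bash
python3 -m handwheel '{"hand":[0.86,0.86,0.86,0.86,0.86],"translation":[[0,0,30],[0,0,60],[0,0,60],[0,0,60],[0,0,60]],"turn":[[0,0,0],[0,0,0],[0,0,0],[0,0,0],[0,0,0]]}'; python3 -c "from rig import hand_in; print(hand_in())"
```

```text
time: 19.42
position: [0.5358, 0.1409, 0.2201]
tool_rot: [0.22, 0.976, -0.0, -0.001]
ft_force: [0.1, 0.6, -0.3]
grip_width: 0.0749
grip_force: 0.0
the job is handed in; nothing more can be done
None
```

The job is handed in at about 19 s of the 72 s, with no verdict returned: the empty dish is centred on the pan, the lever is at its free stop, and the zero mark measures about 0.25 mm from the pointer.

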